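# Shift the bench drive into third

## Task

Put the geared bench drive into third: push its lever with the fingertips along the H-shaped gate, from the left-hand column across to the right, then forward (away from you) into the slot marked with three dots until it is fully home, without entering the four-dot slot opposite on the way. Only push, grip and lift nothing, and do not touch the specimen cup, the bottle and the timer that stand beside the drive. Finish with the lever left standing in third and the hand clear.

Things in the scene. Friction and masses are not known exactly. Their poses are not given: they have to be found in the camera images.
- drive: Geared bench drive, fixed to the worktop: white box 190 (x) x 180 (y) x 100 mm, on it a collar and a 150 x 150 mm aluminium gate plate, its top at 120 mm. Origin: centre of the underside. x points forward (away from the robot, turned up to 0.5 rad), y left, z up. A stub shaft sticks out 34 mm from the right side at 55 mm height.
- gate (a point): Middle of the H cut in the gate plate, at its top. Two columns along x, centred 28 mm left and right of this point, 20 mm wide, reach 35 mm forward and back; a cross channel along y, 20 mm wide, joins them in the middle. Black dots 56 mm forward and back count the slots: front left 1, back left 2, front right 3, back right 4. The lever's 12 mm shank is stopped by the edges.
- third_slot (a point): Where the shank's axis crosses the plate top when the lever is home in the third slot: 28 mm forward and 28 mm right of the middle of the H. Three black dots in a row lie 28 mm further forward.
- knob (a point): Centre of the lever's black palm knob: flat disc 90 mm across, too wide to grip, its side 20 mm high (+-10 mm about this point), top 18 mm above it; square to the lever, leans with it. It lies 160 mm up the lever from the pivot, which is 20 mm above the drive's origin: 180 mm high when upright, travelling 45 mm each way. Between disc and plate there is only the thin shank.
- gear_side (a joint): Lean of the lever to the right, rad: 0 in the middle, -0.24 to -0.29 in the left column, +0.24 to +0.29 in the right column, stops at +-0.29. Stiff: moving it takes about 2 N at the knob; it stays where it is left. At the start it is in the left column.
- gear_fore (a joint): Lean of the lever forward (the drive's +x), rad: 0 in the cross channel (play 0.04 either way, and only then can the lever cross), stops at +0.28 fully home in a front slot and -0.28 in a back slot. Stiff: about 2 N at the knob; it stays where it is left. It may start anywhere from -0.2 to 0.27.
- cup: Specimen cup with a yellow screw lid, 64 x 64 x 66 mm, loose, standing at the right of the drive; origin: centre of its underside.
- bottle: Small white reagent bottle with a white cap, 42 x 43 x 70 mm, loose, standing at the left of the drive; origin: centre of its underside.
- timer: Flat white countdown timer, 66 x 66 x 19 mm, loose, lying in front of the drive, on the robot's side; origin: centre of its underside.
Things that resemble listed ones, but are neither listed nor needed, are in the scene too. Of the things shaped like the cup, the yellow one is meant.

How it is judged:
By the outcome, as a careful person would: the job done as asked, in the order asked, and still so for the second after the job is handed in, with the robot touching nothing.
It also fails if it takes over 58 s, if anything falls off the work surface, if the arm or the gripper's body presses on something with over 40 N, if the wrist force passes 120 N, or if a joint passes its speed limit or range.

## Robot

A 7-joint arm with a two-finger parallel gripper is mounted at the origin on a cart in front of the work surface, level with it; the furniture and walls round the work are solid. World frame = base frame: x ahead of the robot, y to its left, z up, the work surface at z = 0. Lengths are in m, angles in rad, forces in N, time in s.
With the tool pointing down it reaches from about 0.375 to 0.925 m from the base axis. Payload 3.1 kg.
Tool frame: the origin (TCP) lies at the very end of the fingers, on their centre line; the grasp point (between the pads) lies 19 mm behind it; z points along the fingers, y is the line along which they close (so a half turn about z gives the same grasp; the last joint's range is limited). The gripper opens to 85 mm and grips with 20 to 120 N. Pads are 22 mm wide; open, the fingers measure 114 mm over their backs; the gripper's body (76 mm by 85 mm) begins 54 mm behind the grasp point. The pads swing forward as they close: fully open they stand 13 mm farther back than shut.
Start: joints at [1.2, 0.383, 0.044, 1.598, -0.018, 1.161, -0.05], TCP at [0.175, -0.626, 0.195] pointing down, gripper open.
Joint ranges: [-2.61, 2.61], [-0.41, 2.15], [-1.48, 1.57], [0, 2.5], [-1.57, 4.71], [0.05, 1.97], [-2.85, 2.85]. Speed limits (rad/s): [2.79, 2.79, 3.14, 3.14, 3.14, 3.14, 3.14].

## Interface

Orientations are given as a 3x3 rotation matrix whose columns are the frame's x, y, z axes.
In Python, from workcell import manip gives the robot as it stands.
- The arm moves only by the tool carry_out, never from a script. Its argument "rows" is a list of rows, each an object of numbers: "tx", "ty", "tz": the shift along the tool's x, y, z in m; "ax", "ay", "az": the turn, a rotation vector about the tool's x, y, z in rad. In form: [{"tx": .., "ty": .., "tz": .., "ax": .., "ay": .., "az": ..}, ...]. A call has exactly 8 rows; each row shifts and turns the commanded pose from where the row before left it, along the tool's axes as they then stand; what a row does not reach is not made up. A row lasts 1/12 s, in which the tool goes at most 41.7 mm and 7.16 degrees, less where a joint would pass 70% of its speed; a pose out of reach is approached as far as the arm can. A call with a gripper value outside its range is refused whole. "gripper" is the closure in counts, from 0 (fully open) to 255 (shut), set as the call begins (left out, the last holds). The fingers move at their own pace and stop on an object; "grip_force" is the grip in N (left out, the last holds). Time passes only in rows, so rows that do not move let the fingers close, or fill a call up. It gives the time, the measured TCP pose, the force, the opening and the grip force at its end, in the units of the state.
- manip.state(): the state, without advancing time (a new reading comes with each control period).
- manip.camera(name): name is "side" or "top"; returns (picture, depth): 384x512x3 uint8, red, green, blue; 384x512 float32, m along the optical axis (not along the pixel's ray), 0 where there is no reading.
- manip.camera_params(name): a dict with "vfov" (degrees; the focal length in pixels is half the picture's height over the tangent of half this angle, whatever the lens; pixels are square), "cx", "cy" (the principal point, pixels), "pose" (4x4, takes a point from camera to world coordinates). Camera axes: x right, y down, z forward; pixel columns grow to the right and rows downward; lengths in m; the calibration is good to about 2 mm. A picture is of the moment at which its call begins. camera_params takes no time and is no camera call.
- manip.close_job(): hands the job in; it is judged then, once.
Trained networks look in the newest picture that a camera, given by its name, has taken for a name from the list of things; names that differ only in an ending like _2 or _b are one class to them, and where a whole thing is asked for, a point or a joint stands for the part that bears it (a point fixed in the world has none). Each returns a list of dicts, best first, with "confidence" (0 to 1); they miss things now and then, are a little off and sometimes report something else, mostly with a low value. They report only what shows in the picture. A call takes as long as a camera call. They do not tell look-alikes from the thing itself.
- manip.search_frame(camera, name): "position" ([column, row] in pixels, amid what is visible of it).
- manip.place_of(camera, name): "position" ([column, row] in pixels: a listed point, or the origin of a listed thing).
The state is a dict: "time_s": time; "q": joint angles; "joint_vel": joint speeds; "effort": joint torques, N m; "ee_pos": TCP position; "eef_rot": TCP orientation; "force": force on the tool from outside, world axes, zero at the start; "wrist_torque": the same for the moment, N m; "finger_gap": opening from 0.0 (shut) to 1.0 (fully open); "gripper_force": force on a finger pad.
Only numpy, scipy, OpenCV 4.12 (cv2) and the standard library are available. Lean on these libraries where they do the work, as an engineer would, in place of code of your own. Each camera call takes 0.05 s, during which the arm holds its last target. There are 200 camera calls.

## Working session

There is one attempt and no reset: what is moved stays moved. The work goes in short steps, Python scripts to look and compute and a tool call to move; the robot and the scene stay as the last step left them, time stands still between calls to the robot, and variables do not carry over. Pictures are saved under pics/ and viewed, at most 10 in all, crops included, and the job is handed in when it is done.

Besides the shell and the picture viewer there is one more tool, called after "Request:" as a command line: name --argument value ..., lists and objects as JSON in quotes. carry_out: Moves the arm, as the interface text tells. Its arguments: {"type":"object","properties":{"rows":{"type":"array"},"gripper":{"type":"number"},"grip_force":{"type":"number"}},"required":["rows"]}

```bash
mkdir -p pics
cat > h.py <<'E'
import numpy as np, cv2
from workcell import manip
def cam(n,f=None):
    im,d=manip.camera(n)
    if f: cv2.imwrite('pics/'+f,im[:,:,::-1])
    return im,d
def ray(n,u,v):
    p=manip.camera_params(n); f=192/np.tan(np.radians(p['vfov']/2)); T=np.array(p['pose'])
    return T[:3,3], T[:3,:3]@np.array([(u-p['cx'])/f,(v-p['cy'])/f,1])
def pt(n,u,v,d):
    o,r=ray(n,u,v); return o+r*d
def atz(n,u,v,z):
    o,r=ray(n,u,v); return o+r*(z-o[2])/r[2]
E
python3 - <<'E'
from h import *
np.set_printoptions(precision=4,suppress=True)
for n in('top','side'):
    im,d=cam(n,n+'0.png'); p=manip.camera_params(n); print(n,p['vfov'],p['cx'],p['cy']);print(np.array(p['pose']))
    for t in('drive','gate','third_slot','knob','cup','bottle','timer'):
        for r in manip.place_of(n,t)[:3]:
            u,v=r['position']; ui,vi=int(round(u)),int(round(v))
            dd=d[vi,ui] if 0<=ui<512 and 0<=vi<384 else 0
            z={'gate':.12,'third_slot':.12,'knob':.175}.get(t,0)
            print(t,r['confidence'],r['position'],dd,pt(n,u,v,dd),atz(n,u,v,z))
print(manip.state())
E
```

```text
top 53.1413056579563 255.15301562774974 195.67623586476125
[[ 0.0118 -0.9878  0.1556  0.3237]
 [-0.9999 -0.0123 -0.0021 -0.0286]
 [ 0.004  -0.1555 -0.9878  1.1326]
 [ 0.      0.      0.      1.    ]]
drive 0.81 [235.5, 182.5] 1.0487566 [0.5218 0.0233 0.102 ] [0.5414 0.0285 0.    ]
gate 0.77 [229.7, 171.4] 1.0548759 [0.5529 0.0399 0.1007] [0.5486 0.0386 0.12  ]
knob 0.76 [213.1, 161.0] 0.9648995 [0.5587 0.0761 0.1926] [0.5631 0.0781 0.175 ]
cup 0.8 [308.4, 198.1] 1.0757117 [ 0.4861 -0.1801  0.0696] [ 0.4968 -0.1901  0.    ]
cup 0.79 [273.7, 223.1] 1.068202 [ 0.4152 -0.0834  0.0658] [ 0.4208 -0.0868  0.    ]
bottle 0.67 [195.1, 152.3] 1.1179069 [0.6203 0.1455 0.0473] [0.6333 0.153  0.    ]
timer 0.72 [204.0, 230.3] 1.1151943 [0.3961 0.1164 0.0148] [0.3971 0.1183 0.    ]
side 55.63110026488882 259.93376610064223 190.5367373130752
[[-0.6227 -0.5528  0.5538  0.0333]
 [-0.7823  0.4542 -0.4263  0.3143]
 [-0.0159 -0.6987 -0.7152  0.7237]
 [ 0.      0.      0.      1.    ]]
drive 0.83 [225.1, 229.4] 0.79144305 [0.4721 0.0746 0.0998] [0.5423 0.0363 0.    ]
gate 0.61 [219.4, 198.1] 0.8563722 [0
[... 612 characters left out ...]
008] [ 0.6429 -0.0187  0.    ]
timer 0.84 [229.7, 289.0] 0.78361124 [0.3907 0.1275 0.0161] [0.3988 0.1233 0.    ]
{'time_s': 0.8, 'q': array([ 1.2002,  0.3828,  0.0439,  1.5978, -0.0179,  1.1611, -0.0499]), 'joint_vel': array([0.0009, 0.0007, 0.0007, 0.0022, 0.001 , 0.0025, 0.0006]), 'effort': array([  0.0002, -43.3388,   1.0229, -24.9906,   0.0105,   0.0017,
         0.    ]), 'ee_pos': array([ 0.1752, -0.626 ,  0.1948]), 'eef_rot': array([[ 0.963 ,  0.2694,  0.0001],
       [ 0.2694, -0.963 , -0.0001],
       [ 0.    ,  0.0002, -1.    ]]), 'force': array([-0.7107,  0.2736, -0.3553]), 'wrist_torque': array([-0.0112,  0.0204,  0.0177]), 'gripper_force': 0.0, 'finger_gap': 1.0023474238847752}
```

Run:
```python
import cv2
for n,(a,b,c,d) in {'top':(120,280,140,340),'side':(130,290,130,330)}.items():
    im=cv2.imread(f'pics/{n}0.png'); cv2.imwrite(f'pics/{n}0c.png',cv2.resize(im[a:b,c:d],None,fx=3.7,fy=3.7,interpolation=cv2.INTER_CUBIC))
```

```text
(no output)
```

View pics/top0c.png

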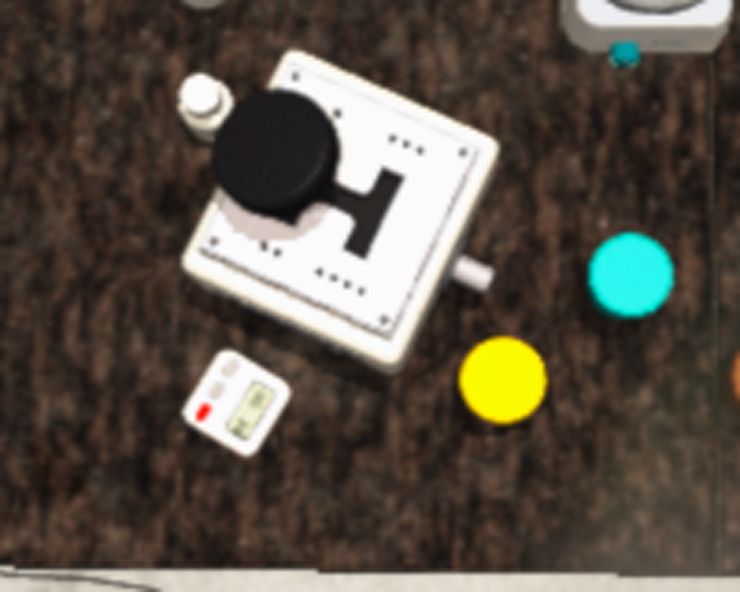

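View pics/side0c.png

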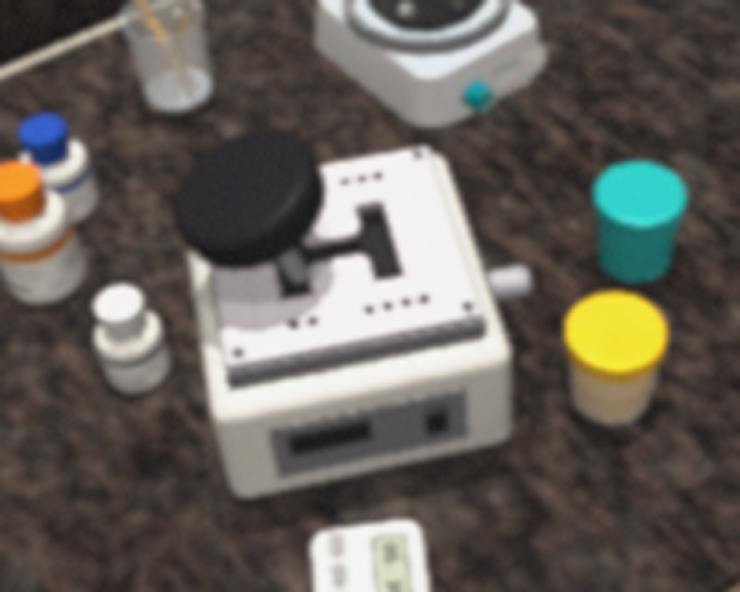

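View pics/top0.png

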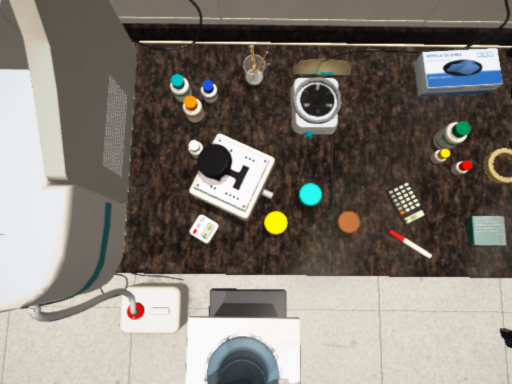

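The lever is in the left column, and the box is yawed by about -0.4 rad. Next I'll measure the drive and knob precisely from the depth images, and check the tall machine at the left.

```bash
cat >> h.py <<'E'
def cloud(n,d):
    p=manip.camera_params(n); f=192/np.tan(np.radians(p['vfov']/2)); T=np.array(p['pose'])
    v,u=np.mgrid[:384,:512]; m=d>0
    c=np.stack([(u-p['cx'])/f*d,(v-p['cy'])/f*d,d],-1)
    P=c@T[:3,:3].T+T[:3,3]; P[~m]=np.nan; return P
def knob(im,P,o=(.547,.035)):
    "lever lean from points of the dark disc: plane fit gives the normal, hull gives the centre of the top"
    m=(P[...,2]>.155)&(P[...,2]<.225)&(np.hypot(P[...,0]-o[0],P[...,1]-o[1])<.13)&(im.max(-1)<70)
    return P[m]
E
python3 - <<'E'
from h import *
np.set_printoptions(precision=4,suppress=True)
for n in('top','side'):
    im,d=cam(n); P=cloud(n,d)
    near=(abs(P[...,0]-.545)<.16)&(abs(P[...,1]-.035)<.16)
    for lo,hi in((.09,.13),(.113,.127)):
        m=near&(P[...,2]>lo)&(P[...,2]<hi)&(im.max(-1)>110)
        Q=P[m]; print(n,m.sum(),cv2.minAreaRect((Q[:,:2]*1000).astype(np.float32)), np.median(Q[:,2]))
    K=knob(im,P); c,r=cv2.minEnclosingCircle((K[:,:2]*1000).astype(np.float32)); print('knob',len(K),c,r,K.mean(0),K.min(0),K.max(0))
    A=K[K[:,2]>np.median(K[:,2])-.01]; s=np.linalg.svd(A-A.mean(0))[2][2]; print('normal',s)
    if n=='top':
        m=(P[...,2]>.15)&(P[...,0]>.2)&(P[...,1]>.1); Q=P[m]; Q=Q[Q[:,1]>.14]
        print('machine',Q.min(0),Q.max(0)); 
        for z in(.15,.25,.35,.45,.6): 
            q=Q[(Q[:,2]>z)&(Q[:,2]<z+.15)]; print(z,len(q),q[:,1].min() if len(q) else 0)
E
```

```text
top 3277 ((545.0989990234375, 33.21483612060547), (178.7205352783203, 189.8555908203125), 65.85189056396484) 0.11875684018640675
top 2199 ((545.439453125, 33.609458923339844), (155.80694580078125, 156.36624145507812), 65.65564727783203) 0.12015708502895261
knob 901 (563.9151611328125, 74.48043060302734) 45.462921142578125 [0.5591 0.0742 0.1894] [0.5187 0.0335 0.1711] [0.6076 0.1199 0.2029]
normal [0.0458 0.1892 0.9809]
machine [0.201  0.1401 0.15  ] [1.0171 0.5059 0.5704]
0.15 7830 0.1401168826945311
0.25 21042 0.33514823107173575
0.35 21630 0.3356825038193426
0.45 5134 0.33617738566982114
0.6 0 0
side 3526 ((539.8336791992188, 40.354644775390625), (179.7817840576172, 183.91522216796875), 65.86634826660156) 0.11884781831879859
side 2339 ((543.4170532226562, 38.57935333251953), (156.07589721679688, 156.79861450195312), 65.9107437133789) 0.1197227233911966
knob 1146 (561.5594482421875, 80.40076446533203) 44.855960845947266 [0.5515 0.0843 0.1865] [0.5169 0.0385 0.1616] [0.6049 0.1241 0.2002]
normal [0.0192 0.2226 0.9747]
```

```bash
cat >> h.py <<'E'
from scipy.optimize import minimize
D0=np.array([.545,.035]); YAW=-.422
def proj(n,X):
    p=manip.camera_params(n); f=192/np.tan(np.radians(p['vfov']/2)); T=np.array(p['pose'])
    c=(X-T[:3,3])@T[:3,:3]; return c[:,:2]/c[:,2:]*f+[p['cx'],p['cy']]
def w(X,o=D0):
    c,s=np.cos(YAW),np.sin(YAW); return np.asarray(X)@np.array([[c,-s,0],[s,c,0],[0,0,1]]).T+[o[0],o[1],0]
def axis(fore,side):
    a=np.array([np.tan(fore),-np.tan(side),1]); return a/np.linalg.norm(a)
def disc(fore,side,o=D0):
    a=axis(fore,side); e=np.cross(a,[0,1,0]); e/=np.linalg.norm(e); g=np.cross(a,e); t=np.linspace(0,6.283,60)[:,None]
    return w(np.vstack([[0,0,.02]+(.16+h)*a+r*(np.cos(t)*e+np.sin(t)*g) for h,r in((-.01,.045),(.01,.045),(.018,.033))]),o)
def lean(n,im,P,o=D0):
    m=(im.max(-1)<70)&(P[...,2]>.15)&(np.hypot(P[...,0]-o[0],P[...,1]-o[1])<.13)
    k,l,st,_=cv2.connectedComponentsWithStats(m.astype(np.uint8)); m=(l==1+np.argmax(st[1:,4])).astype(np.uint8)
    S=8; M=cv2.resize(m,None,fx=S,fy=S,interpolation=cv2.INTER_LINEAR)
    def cost(x):
        q=cv2.convexHull(((proj(n,disc(x[0],x[1],o))+.5)*S).astype(np.float32)).astype(np.int32)
        B=np.zeros_like(M); cv2.fillConvexPoly(B,q,1); return (B!=M).sum()/S/S
    return min((minimize(cost,[f,s],method='Nelder-Mead',options=dict(initial_simplex=[[f,s],[f+.08,s],[f,s+.06]],xatol=1e-3)) for f in(-.1,.1) for s in(-.25,0.,.25)),key=lambda r:r.fun)
E
python3 - <<'E'
from h import *
np.set_printoptions(precision=4,suppress=True)
for n in('top','side'):
    im,d=cam(n); P=cloud(n,d); r=lean(n,im,P); print(n,r.x,r.fun)
    # overlay H and dots
    S=5; a,c=(140,180) if n=='top' else (150,175)
    I=cv2.resize(im[a:a+100,c:c+110,::-1],None,fx=S,fy=S,interpolation=cv2.INTER_CUBIC)
    def dr(pts,col,cl=True):
        q=((proj(n,pts)+.5-[c,a])*S).astype(np.int32); cv2.polylines(I,[q],cl,col,1)
    H=np.array([[35,38],[35,18],[10,18],[10,-18],[35,-18],[35,-38],[-35,-38],[-35,-18],[-10,-18],[-10,18],[-35,18],[-35,38]])/1000
    dr(w(np.c_[H,np.full(12,.12)]),(0,0,255)); 
    dr(w(np.array([[x,y,.12] for x,y in((.075,.075),(.075,-.075),(-.075,-.075),(-.075,.075))])),(0,200,0))
    dr(w(np.array([[x,y,.1] for x,y in((.095,.09),(.095,-.09),(-.095,-.09),(-.095,.09))])),(255,0,0))
    X=disc(*r.x); dr(X[:60],(255,255,0)); dr(X[60:120],(0,255,255))
    cv2.imwrite(f'pics/{n}ov.png',I)
a=cv2.imread('pics/topov.png');b=cv2.imread('pics/sideov.png'); cv2.imwrite('pics/ov.png',cv2.resize(np.hstack([a,b]),(800,364)))
E
```

```text
top [ 0.0011 -0.2863] 98.984375
side [ 0.0076 -0.3028] 68.390625
```

View pics/ov.png

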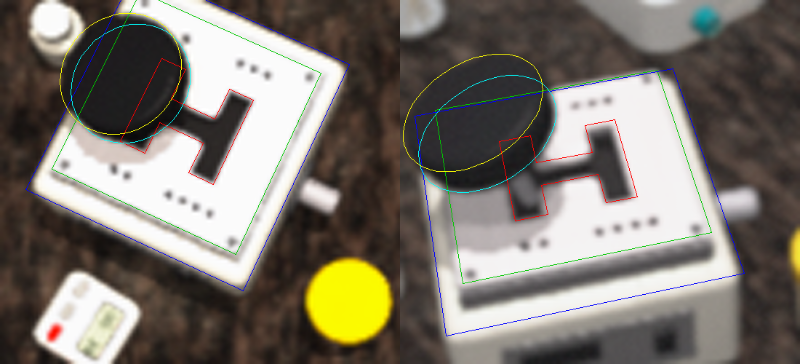

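Both views agree that the lever is in the left column with fore about 0, so it can cross straight away. I'll cradle the knob's left rim with partly open fingers, since two contacts centre themselves, and travel high to get there.

Request:
carry_out --rows '[{"tx": 0.01, "ty": -0.01, "tz": -0.03}, {"tx": 0.02, "ty": -0.02, "tz": -0.028}, {"tx": 0.025, "ty": -0.026, "tz": -0.018}, {"tx": 0.025, "ty": -0.026, "tz": -0.018}, {"tx": 0.025, "ty": -0.026, "tz": -0.016}, {"tx": 0.027, "ty": -0.028}, {"tx": 0.027, "ty": -0.028}, {"tx": 0.027, "ty": -0.028}]' --gripper 75

```text
invalid input
```

Request:
carry_out --rows '[{"tx": 0.027, "ty": -0.028}, {"tx": 0.027, "ty": -0.028}, {"tx": 0.027, "ty": -0.028}, {"tx": 0.027, "ty": -0.028}, {"tx": 0.027, "ty": -0.028}, {"tx": 0.027, "ty": -0.028}, {"tx": 0.027, "ty": -0.028}, {"tx": 0.027, "ty": -0.028}]'

```text
invalid input
```

Request:
carry_out --rows '[{"tx": 0.01, "ty": -0.01, "tz": -0.03, "ax": 0, "ay": 0, "az": 0}, {"tx": 0.02, "ty": -0.02, "tz": -0.028, "ax": 0, "ay": 0, "az": 0}, {"tx": 0.025, "ty": -0.026, "tz": -0.018, "ax": 0, "ay": 0, "az": 0}, {"tx": 0.025, "ty": -0.026, "tz": -0.018, "ax": 0, "ay": 0, "az": 0}, {"tx": 0.025, "ty": -0.026, "tz": -0.016, "ax": 0, "ay": 0, "az": 0}, {"tx": 0.027, "ty": -0.028, "tz": 0, "ax": 0, "ay": 0, "az": 0}, {"tx": 0.027, "ty": -0.028, "tz": 0, "ax": 0, "ay": 0, "az": 0}, {"tx": 0.027, "ty": -0.028, "tz": 0, "ax": 0, "ay": 0, "az": 0}]' --gripper 75

```text
time_s: 1.67
ee_pos: [0.3033, -0.3895, 0.3057]
eef_rot: [[0.963, 0.269, 0.001], [0.269, -0.963, -0.002], [0.001, 0.002, -1.0]]
force: [-0.1, -0.7, 0.0]
finger_gap: 0.701
gripper_force: 0.0
```

Request:
carry_out --rows '[{"tx": 0.026, "ty": -0.027, "tz": 0, "ax": 0, "ay": 0, "az": 0}, {"tx": 0.026, "ty": -0.027, "tz": 0, "ax": 0, "ay": 0, "az": 0}, {"tx": 0.026, "ty": -0.027, "tz": 0, "ax": 0, "ay": 0, "az": 0}, {"tx": 0.026, "ty": -0.027, "tz": 0, "ax": 0, "ay": 0, "az": 0}, {"tx": 0.026, "ty": -0.027, "tz": 0, "ax": 0, "ay": 0, "az": 0}, {"tx": 0.026, "ty": -0.027, "tz": 0, "ax": 0, "ay": 0, "az": 0}, {"tx": 0.026, "ty": -0.027, "tz": 0, "ax": 0, "ay": 0, "az": 0}, {"tx": 0.026, "ty": -0.027, "tz": 0, "ax": 0, "ay": 0, "az": 0}]'

```text
time_s: 2.33
ee_pos: [0.4451, -0.1252, 0.3052]
eef_rot: [[0.963, 0.269, 0.001], [0.269, -0.963, -0.001], [0.001, 0.001, -1.0]]
force: [1.1, -1.0, 0.8]
finger_gap: 0.708
gripper_force: 0.0
```

Request:
carry_out --rows '[{"tx": 0.026, "ty": -0.027, "tz": 0, "ax": 0, "ay": 0, "az": 0}, {"tx": 0.026, "ty": -0.027, "tz": 0, "ax": 0, "ay": 0, "az": 0}, {"tx": 0.026, "ty": -0.027, "tz": 0, "ax": 0, "ay": 0, "az": 0}, {"tx": 0.026, "ty": -0.027, "tz": 0, "ax": 0, "ay": 0, "az": 0}, {"tx": 0.026, "ty": -0.027, "tz": 0, "ax": 0, "ay": 0, "az": 0}, {"tx": 0.026, "ty": -0.027, "tz": 0, "ax": 0, "ay": 0, "az": 0}, {"tx": 0.026, "ty": -0.027, "tz": 0, "ax": 0, "ay": 0, "az": 0}, {"tx": 0.026, "ty": -0.027, "tz": 0, "ax": 0, "ay": 0, "az": 0}]'

```text
time_s: 3.0
ee_pos: [0.5875, 0.1384, 0.3049]
eef_rot: [[0.963, 0.269, 0.001], [0.269, -0.963, -0.0], [0.0, 0.0, -1.0]]
force: [0.9, -0.1, 1.1]
finger_gap: 0.701
gripper_force: 0.0
```

Request:
carry_out --rows '[{"tx": 0, "ty": 0, "tz": 0, "ax": 0, "ay": 0, "az": -0.11}, {"tx": 0, "ty": 0, "tz": 0, "ax": 0, "ay": 0, "az": -0.11}, {"tx": 0, "ty": 0, "tz": 0, "ax": 0, "ay": 0, "az": -0.11}, {"tx": 0, "ty": 0, "tz": 0, "ax": 0, "ay": 0, "az": -0.11}, {"tx": 0, "ty": 0, "tz": 0, "ax": 0, "ay": 0, "az": -0.11}, {"tx": 0, "ty": 0, "tz": 0, "ax": 0, "ay": 0, "az": -0.11}, {"tx": 0, "ty": 0, "tz": 0, "ax": 0, "ay": 0, "az": -0.11}, {"tx": 0, "ty": 0, "tz": 0, "ax": 0, "ay": 0, "az": -0.106}]'

```text
time_s: 3.67
ee_pos: [0.5868, 0.1369, 0.3048]
eef_rot: [[0.405, 0.914, 0.0], [0.914, -0.405, -0.0], [-0.0, 0.0, -1.0]]
force: [-0.2, 0.4, 0.2]
finger_gap: 0.71
gripper_force: 0.0
```

Request:
carry_out --rows '[{"tx": 0.005, "ty": 0.003, "tz": 0.02, "ax": 0, "ay": 0, "az": 0}, {"tx": 0, "ty": 0, "tz": 0.025, "ax": 0, "ay": 0, "az": 0}, {"tx": 0, "ty": 0, "tz": 0.025, "ax": 0, "ay": 0, "az": 0}, {"tx": 0, "ty": 0, "tz": 0.025, "ax": 0, "ay": 0, "az": 0}, {"tx": 0, "ty": 0, "tz": 0.025, "ax": 0, "ay": 0, "az": 0}, {"tx": 0, "ty": 0, "tz": 0.02, "ax": 0, "ay": 0, "az": 0}, {"tx": 0, "ty": 0, "tz": 0.015, "ax": 0, "ay": 0, "az": 0}, {"tx": 0, "ty": 0, "tz": 0, "ax": 0, "ay": 0, "az": 0}]'

```text
time_s: 4.33
ee_pos: [0.5886, 0.1388, 0.1457]
eef_rot: [[0.41, 0.912, -0.007], [0.912, -0.41, -0.002], [-0.005, -0.006, -1.0]]
force: [-0.2, 0.2, 0.0]
finger_gap: 0.708
gripper_force: 0.0
```

Run:
```python
from h import *
im,d=cam('side'); s=manip.state(); print(s['ee_pos'],s['force'],s['q'])
im2,_=cam('top')
cv2.imwrite('pics/s1.png',np.hstack([cv2.resize(x[100:270,120:310,::-1],(400,358),interpolation=cv2.INTER_CUBIC) for x in(im,im2)]))
```

```text
[0.58995225 0.13951829 0.14778387] [-1.15993786  0.59111183  1.04174158] [ 0.31424064  0.4642227  -0.7768099   1.71651848  0.3566333   1.1129817
 -0.99379169]
```

View pics/s1.png

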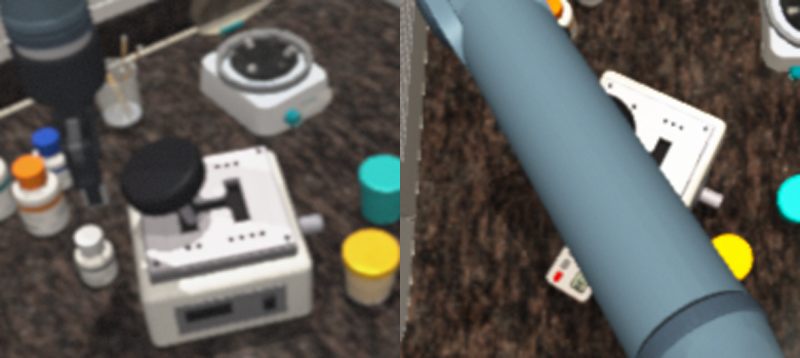

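Request:
carry_out --rows '[{"tx": -0.008, "ty": 0.002, "tz": 0, "ax": 0, "ay": 0, "az": 0}, {"tx": -0.008, "ty": 0, "tz": 0, "ax": 0, "ay": 0, "az": 0}, {"tx": -0.006, "ty": 0, "tz": 0, "ax": 0, "ay": 0, "az": 0}, {"tx": -0.006, "ty": 0, "tz": 0, "ax": 0, "ay": 0, "az": 0}, {"tx": -0.006, "ty": 0, "tz": 0, "ax": 0, "ay": 0, "az": 0}, {"tx": -0.006, "ty": 0, "tz": 0, "ax": 0, "ay": 0, "az": 0}, {"tx": -0.005, "ty": 0, "tz": 0, "ax": 0, "ay": 0, "az": 0}, {"tx": -0.005, "ty": 0, "tz": 0, "ax": 0, "ay": 0, "az": 0}]'

```text
time_s: 5.1
ee_pos: [0.5726, 0.0934, 0.1499]
eef_rot: [[0.41, 0.912, 0.0], [0.912, -0.41, -0.0], [-0.0, 0.0, -1.0]]
force: [-0.1, -0.2, -0.5]
finger_gap: 0.703
gripper_force: 0.0
```

Run:
```python
from h import *
n='side'; im,d=cam(n,'s2.png'); s=manip.state(); p=s['ee_pos'][:2]-D0; c,q=np.cos(YAW),np.sin(YAW)
print('tool fore,left',p@[c,q],p@[-q,c],s['ee_pos'],s['force'])
r=lean(n,im,cloud(n,d)); print(r.x,r.fun)
```

```text
tool fore,left 0.0015306686497851727 0.06326666405855833 [0.57230951 0.09208944 0.14962645] [ 0.03514715 -0.32918931 -0.46927477]
[ 0.00972237 -0.30417083] 1610.421875
```

Run:
```python
import cv2
im=cv2.imread('pics/s2.png'); cv2.imwrite('pics/s2c.png',cv2.resize(im[90:250,110:290],None,fx=3.7,fy=3.7,interpolation=cv2.INTER_CUBIC))
```

```text
(no output)
```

View pics/s2c.png

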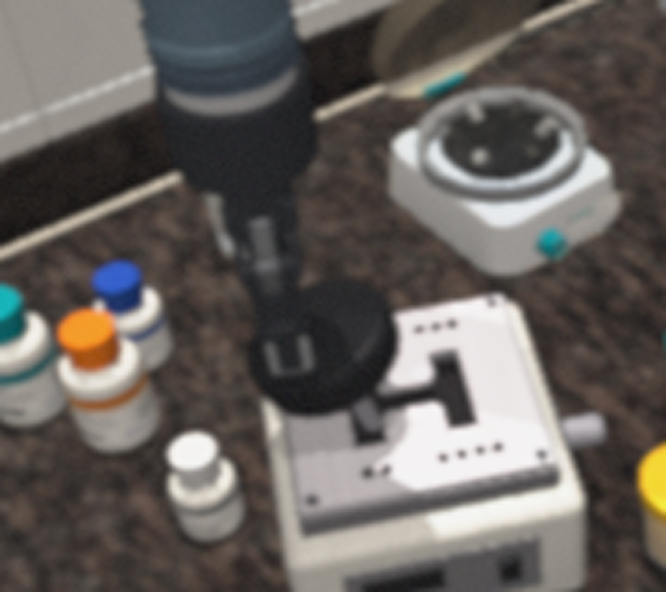

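Run:
```python
from h import *
np.set_printoptions(precision=3,suppress=True,linewidth=180)
im,d=cam('side'); P=cloud('side',d); c,q=np.cos(YAW),np.sin(YAW)
p=P[...,:2]-D0; F=p@[c,q]; L=p@[-q,c]
for v in range(160,206,4): print(v,' '.join(f'{1000*F[v,u]:.0f},{1000*L[v,u]:.0f},{1000*P[v,u,2]:.0f}' for u in range(176,222,4)))
```

```text
160 -61,75,297 -62,68,295 -62,61,294 -65,54,295 288,49,-1 286,37,-2 279,25,1 278,13,-0 274,1,-0 270,-10,1 268,-22,-0 266,-34,-2
164 -66,76,291 -66,70,290 -67,63,289 -67,56,288 -35,49,259 266,39,-1 260,28,2 258,16,1 258,4,-2 253,-7,-1 248,-19,1 246,-31,0
168 265,99,-2 -67,71,281 -64,64,277 -63,57,275 32,51,190 27,42,192 23,34,194 19,26,196 13,17,199 234,-4,0 233,-16,-2 227,-27,2
172 245,101,1 -65,73,270 -63,66,266 -64,59,265 19,53,190 14,44,193 8,36,196 5,28,197 0,19,199 -1,11,198 213,-13,1 210,-24,1
176 229,102,-1 -63,75,259 -53,68,248 -52,61,245 -62,53,252 1,46,193 -2,38,194 -8,29,197 -11,21,198 -14,13,199 -1,4,184 66,-10,120
180 211,104,0 -61,77,246 -59,69,244 -61,62,243 -60,55,240 -11,47,192 -13,39,192 -17,31,194 -20,23,195 -21,15,194 -12,6,183 51,-8,120
184 9,91,173 -1,82,180 -35,72,210 -40,64,213 -36,57,207 -21,49,191 -25,41,193 -26,33,192 -32,25,195 -30,17,191 -21,8,180 37,-6,121
188 -4,92,173 -11,83,178 -35,74,199 -41,66,203 -42,58,202 -31,50,189 -35,42,191 -39,34,193 -39,26,190 -32,18,181 29,6,119 27,-4,118
192 163,108,-0 -22,85,177 -27,76,181 -33,68,183 -38,60,187 -41,52,188 -42,44,187 -42,36,184 -41,28,181 -38,19,175 15,8,120 14,-1,118
196 150,110,-3 -19,87,163 -34,78,176 -40,70,179 -44,61,181 -47,53,182 -47,45,180 -43,37,174 -42,29,170 24,18,100 21,9,100 19,-0,100
200 133,111,-1 130,100,-1 -28,80,158 -39,71,167 -43,63,169 -46,55,169 -46,47,168 18,38,98 -6,30,120 9,20,102 7,11,102 -13,3,120
204 119,112,-2 115,102,-1 15,85,100 -6,75,120 -9,66,121 -12,58,121 -13,49,121 3,40,101 -8,31,109 -4,22,103 -22,14,120 -25,5,120
```

Run:
```python
from h import *
np.set_printoptions(precision=1,suppress=True,linewidth=180)
for L in(.114,.063):
  for f in(-.037,.037):
    print(L,f,[ (z,proj('side',w([[f,L,z]]))[0]) for z in(.15,.17,.19,.21)])
im,d=cam('side'); print(manip.camera_params('side')['pose'])
print(im[176:204:2,180:204:3].mean(-1))
a=cv2.imread('pics/s2.png')[170:215,165:225]; b=cv2.imread('pics/s1.png')[150:230,40:140]
a=cv2.convertScaleAbs(a,alpha=2.5,beta=20); b=cv2.convertScaleAbs(b,alpha=2.5,beta=20)
cv2.imwrite('pics/ab.png',np.hstack([cv2.resize(a,(533,400),interpolation=cv2.INTER_CUBIC),cv2.resize(b,(267,400))]))
```

```text
0.114 -0.037 [(0.15, array([169. , 208.6])), (0.17, array([167.1, 202.2])), (0.19, array([165.2, 195.5])), (0.21, array([163.1, 188.6]))]
0.114 0.037 [(0.15, array([166.4, 184.8])), (0.17, array([164.6, 178.4])), (0.19, array([162.8, 171.7])), (0.21, array([160.8, 164.8]))]
0.063 -0.037 [(0.15, array([193.1, 203.9])), (0.17, array([191.7, 197.5])), (0.19, array([190.2, 190.8])), (0.21, array([188.7, 183.9]))]
0.063 0.037 [(0.15, array([189.1, 180.6])), (0.17, array([187.7, 174.2])), (0.19, array([186.3, 167.5])), (0.21, array([184.8, 160.6]))]
[[-0.6 -0.6  0.6  0. ]
 [-0.8  0.5 -0.4  0.3]
 [-0.  -0.7 -0.7  0.7]
 [ 0.   0.   0.   1. ]]
[[ 40.   40.7  41.3  42.7  34.7  30.7  34.3  43.3]
 [ 37.3  44.   47.7  45.   40.   32.7  34.   37.7]
 [ 36.   42.7  44.3  42.3  64.3  34.7  34.3  35.7]
 [ 34.7  72.3  39.   39.   92.7  38.3  37.3  34.3]
 [ 32.   89.7  41.7  39.7  90.3  44.7  36.7  36.7]
 [ 33.7  85.7  48.   38.   87.   55.7  35.3  36. ]
 [ 31.   77.   59.   41.   75.7  55.7  37.3  36. ]
 [ 33.3  51.   65.3  58.7  55.   35.3  36.3  41.7]
 [ 34.7  32.   35.3  33.3  34.3  32.3  39.3  42. ]
 [ 40.   30.   30.7  29.7  30.3  34.   37.   30.7]
 [ 61.3  30.   30.7  30.   29.   31.7  30.3  29. ]
 [ 96.7  90.3  25.   27.   30.7  28.7  33.3  29.7]
 [ 98.3 182.   59.   26.3  25.7  27.   30.3  52.7]
 [ 87.7 216.7 150.   94.7  80.3  86.3 100.  134. ]]
```

View pics/ab.png

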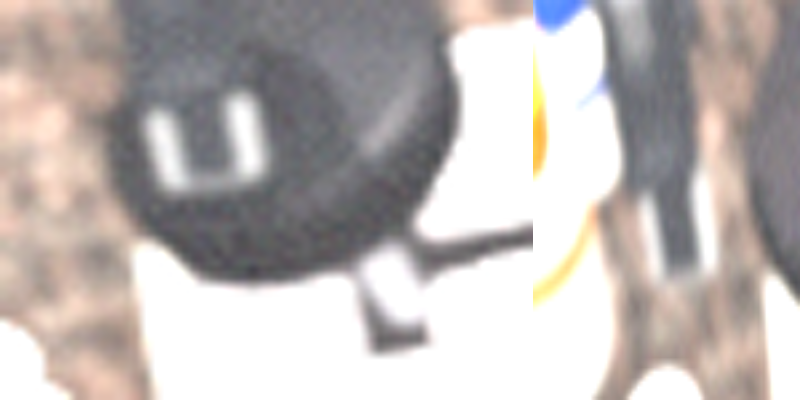

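The depth image puts the visible fingertip at z of about 0.19, above the disc, while the TCP reads 0.15, so nothing has been pushed yet. I'll back off to the left, go lower and check the real tip height.

Request:
carry_out --rows '[{"tx": 0.012, "ty": 0, "tz": 0, "ax": 0, "ay": 0, "az": 0}, {"tx": 0.014, "ty": 0, "tz": 0, "ax": 0, "ay": 0, "az": 0}, {"tx": 0.014, "ty": 0, "tz": 0, "ax": 0, "ay": 0, "az": 0}, {"tx": 0.014, "ty": 0, "tz": 0, "ax": 0, "ay": 0, "az": 0}, {"tx": 0, "ty": 0, "tz": 0.01, "ax": 0, "ay": 0, "az": 0}, {"tx": 0, "ty": 0, "tz": 0.01, "ax": 0, "ay": 0, "az": 0}, {"tx": 0, "ty": 0, "tz": 0.01, "ax": 0, "ay": 0, "az": 0}, {"tx": 0, "ty": 0, "tz": 0, "ax": 0, "ay": 0, "az": 0}]'

```text
time_s: 5.92
ee_pos: [0.5923, 0.1413, 0.1159]
eef_rot: [[0.41, 0.912, -0.006], [0.912, -0.41, -0.002], [-0.005, -0.005, -1.0]]
force: [-0.4, -0.4, -0.1]
finger_gap: 0.705
gripper_force: 0.0
```

```bash
cat >> h.py <<'E'
def dr(P):
    c,q=np.cos(YAW),np.sin(YAW); p=P[...,:2]-D0; return p@[c,q],p@[-q,c],P[...,2]
E
python3 - <<'E'
from h import *
im,d=cam('side'); P=cloud('side',d); F,L,Z=dr(P); s=manip.state(); print(s['ee_pos'],dr(s['ee_pos']),s['force'],s['finger_gap'])
m=(L>.09)&(L<.16)&(abs(F)<.08)&(Z>.1)&(Z<.35)&(im.max(-1)<150)
for z in np.arange(.1,.35,.02):
    k=m&(Z>=z)&(Z<z+.02)
    if k.sum(): print(f'{z:.2f}',k.sum(),'F',F[k].min().round(3),F[k].max().round(3),'L',L[k].min().round(3),L[k].max().round(3))
print('min z',Z[m].min(), np.sort(Z[m])[:10])
E
```

```text
[0.59298143 0.14136973 0.117013  ] (np.float64(0.00020455920929084173), np.float64(0.11669059945696932), array(0.117013)) [-0.18458105 -0.05810499 -0.83575339] 0.7072023471895852
0.14 8 F -0.037 0.032 L 0.108 0.117
0.16 69 F -0.046 0.034 L 0.09 0.129
0.18 32 F -0.046 0.031 L 0.107 0.128
0.20 95 F -0.066 -0.029 L 0.105 0.131
0.22 143 F -0.067 0.03 L 0.101 0.135
0.24 225 F -0.07 0.013 L 0.099 0.138
0.26 205 F -0.068 -0.013 L 0.094 0.135
0.28 277 F -0.039 -0.011 L 0.09 0.154
0.30 309 F -0.039 -0.007 L 0.09 0.155
0.32 380 F -0.039 0.005 L 0.09 0.155
0.34 191 F -0.036 -0.004 L 0.09 0.154
min z 0.15601053008001908 [0.15601053 0.15634042 0.15789411 0.15802359 0.15909906 0.15920939
 0.1596968  0.15998405 0.16054247 0.16179728]
```

The tips really sit about 39 mm above the reported TCP, at z = 0.156, which is beside the disc rim. Pushing right now.

Request:
carry_out --rows '[{"tx": -0.009, "ty": 0, "tz": 0, "ax": 0, "ay": 0, "az": 0}, {"tx": -0.009, "ty": 0, "tz": 0, "ax": 0, "ay": 0, "az": 0}, {"tx": -0.008, "ty": 0, "tz": 0, "ax": 0, "ay": 0, "az": 0}, {"tx": -0.008, "ty": 0, "tz": 0, "ax": 0, "ay": 0, "az": 0}, {"tx": -0.008, "ty": 0, "tz": 0, "ax": 0, "ay": 0, "az": 0}, {"tx": -0.008, "ty": 0, "tz": 0, "ax": 0, "ay": 0, "az": 0}, {"tx": -0.008, "ty": 0, "tz": 0, "ax": 0, "ay": 0, "az": 0}, {"tx": -0.007, "ty": 0, "tz": 0, "ax": 0, "ay": 0, "az": 0}]'

```text
time_s: 6.63
ee_pos: [0.5677, 0.0837, 0.1201]
eef_rot: [[0.409, 0.912, -0.0], [0.912, -0.409, 0.0], [-0.0, -0.0, -1.0]]
force: [-1.4, 3.5, 2.4]
finger_gap: 0.709
gripper_force: 1.9
```

```bash
cat >> h.py <<'E'
def rep(n='side'):
    im,d=cam(n); s=manip.state(); print('tool F,L,z',*[float(round(float(x),4)) for x in dr(s['ee_pos'])],'force',s['force'].round(1))
    P=cloud(n,d); F,L,Z=dr(P)
    m=(im.max(-1)<90)&(Z>.165)&(Z<.212)&(abs(F)<.1)&(L<.1)&(L>-.1)
    print('disc pts F',F[m].min().round(4),F[m].max().round(4),'L',L[m].min().round(4),L[m].max().round(4))
    return im,P
E
python3 - <<'E'
from h import *
im,P=rep(); cv2.imwrite('pics/s3.png',cv2.resize(im[130:250,140:290,::-1],None,fx=4,fy=4,interpolation=cv2.INTER_CUBIC))
E
```

```text
tool F,L,z 0.0011 0.0511 0.1195 force [-2.2  1.8  1.9]
disc pts F -0.0611 0.0394 L -0.0332 0.0631
```

View pics/s3.png

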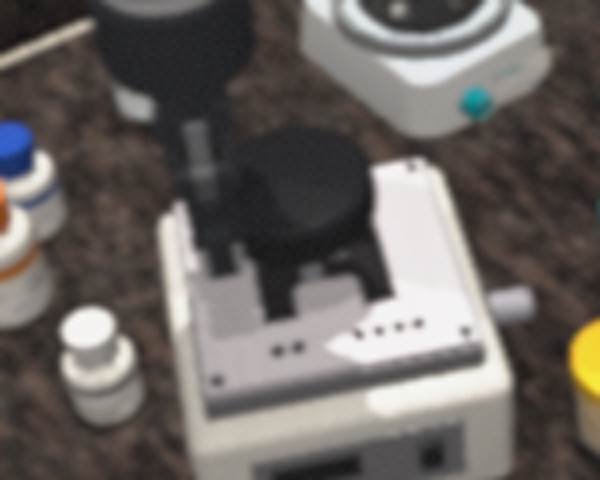

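Request:
carry_out --rows '[{"tx": -0.007, "ty": 0, "tz": 0, "ax": 0, "ay": 0, "az": 0}, {"tx": -0.007, "ty": 0, "tz": 0, "ax": 0, "ay": 0, "az": 0}, {"tx": -0.007, "ty": 0, "tz": 0, "ax": 0, "ay": 0, "az": 0}, {"tx": -0.007, "ty": 0, "tz": 0, "ax": 0, "ay": 0, "az": 0}, {"tx": -0.007, "ty": 0, "tz": 0, "ax": 0, "ay": 0, "az": 0}, {"tx": -0.006, "ty": 0, "tz": 0, "ax": 0, "ay": 0, "az": 0}, {"tx": -0.005, "ty": 0, "tz": 0, "ax": 0, "ay": 0, "az": 0}, {"tx": 0, "ty": 0, "tz": 0, "ax": 0, "ay": 0, "az": 0}]'

```text
time_s: 7.35
ee_pos: [0.5485, 0.0394, 0.1191]
eef_rot: [[0.411, 0.911, -0.002], [0.911, -0.411, -0.002], [-0.003, -0.001, -1.0]]
force: [-1.9, 0.5, 0.1]
finger_gap: 0.705
gripper_force: 0.6
```

Run:
```python
from h import *
im,P=rep(); cv2.imwrite('pics/s4.png',cv2.resize(im[130:250,140:290,::-1],None,fx=4,fy=4,interpolation=cv2.INTER_CUBIC))
```

```text
tool F,L,z 0.0016 0.0061 0.1192 force [ 0.2  0.7 -0.7]
disc pts F -0.0612 0.0405 L -0.0835 0.0164
```

Request:
carry_out --rows '[{"tx": -0.002, "ty": 0, "tz": 0, "ax": 0, "ay": 0, "az": 0}, {"tx": -0.002, "ty": 0, "tz": 0, "ax": 0, "ay": 0, "az": 0}, {"tx": -0.002, "ty": 0, "tz": 0, "ax": 0, "ay": 0, "az": 0}, {"tx": -0.001, "ty": 0, "tz": 0, "ax": 0, "ay": 0, "az": 0}, {"tx": 0, "ty": 0, "tz": 0, "ax": 0, "ay": 0, "az": 0}, {"tx": 0, "ty": 0, "tz": 0, "ax": 0, "ay": 0, "az": 0}, {"tx": 0, "ty": 0, "tz": 0, "ax": 0, "ay": 0, "az": 0}, {"tx": 0, "ty": 0, "tz": 0, "ax": 0, "ay": 0, "az": 0}]'

```text
time_s: 8.07
ee_pos: [0.5466, 0.0355, 0.1198]
eef_rot: [[0.409, 0.912, -0.0], [0.912, -0.409, -0.0], [-0.0, 0.0, -1.0]]
force: [0.1, 0.6, -0.2]
finger_gap: 0.711
gripper_force: 0.3
```

Run:
```python
from h import *
im,P=rep()
```

```text
tool F,L,z 0.0013 0.0012 0.1198 force [-0.3  0.8 -1.5]
disc pts F -0.0615 0.0391 L -0.0879 0.0113
```

Request:
carry_out --rows '[{"tx": 0.015, "ty": 0, "tz": 0, "ax": 0, "ay": 0, "az": 0}, {"tx": 0.02, "ty": 0, "tz": 0, "ax": 0, "ay": 0, "az": 0}, {"tx": 0.01, "ty": 0, "tz": -0.02, "ax": 0, "ay": 0, "az": 0}, {"tx": 0.01, "ty": 0, "tz": -0.03, "ax": 0, "ay": 0, "az": 0}, {"tx": 0.01, "ty": 0, "tz": -0.035, "ax": 0, "ay": 0, "az": 0}, {"tx": 0.01, "ty": 0, "tz": -0.035, "ax": 0, "ay": 0, "az": 0}, {"tx": 0, "ty": 0, "tz": -0.02, "ax": 0, "ay": 0, "az": 0}, {"tx": 0, "ty": 0, "tz": 0, "ax": 0, "ay": 0, "az": 0}]'

```text
time_s: 8.78
ee_pos: [0.5812, 0.1063, 0.2664]
eef_rot: [[0.408, 0.913, 0.011], [0.913, -0.408, 0.001], [0.006, 0.01, -1.0]]
force: [0.7, -0.1, 0.9]
finger_gap: 0.708
gripper_force: 0.0
```

Run:
```python
from h import *
im,P=rep(); r=lean('side',im,P); print(r.x,r.fun); print(manip.state()['q'].round(2))
cv2.imwrite('pics/s5.png',cv2.resize(im[80:270,120:320,::-1],None,fx=3,fy=3,interpolation=cv2.INTER_CUBIC))
```

```text
tool F,L,z 0.0029 0.078 0.2633 force [-0.1  0.  -0.5]
disc pts F -0.0476 0.0383 L -0.0874 -0.001
[0.69316826 0.36282388] 2598.84375
[ 0.44  0.32 -0.83  1.64  0.24  1.29 -0.86]
```

View pics/s5.png

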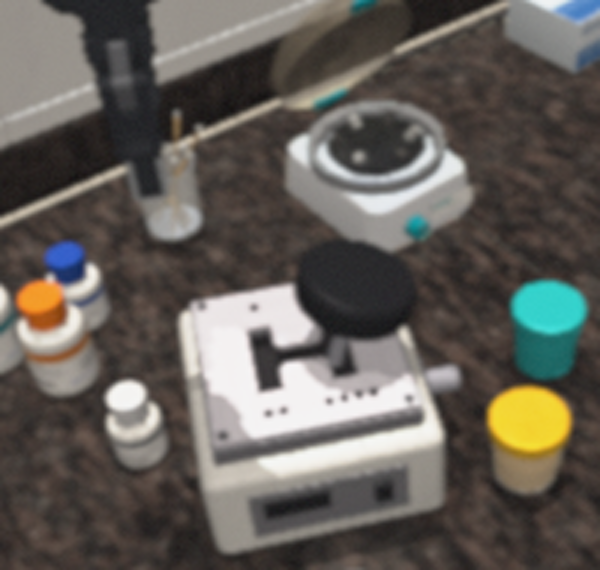

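The lever is in the right column, standing in the cross channel. Next I'll move behind the knob and turn the hand by 90°.

Request:
carry_out --rows '[{"tx": -0.015, "ty": -0.01, "tz": 0, "ax": 0, "ay": 0, "az": 0}, {"tx": -0.015, "ty": -0.01, "tz": 0, "ax": 0, "ay": 0, "az": 0}, {"tx": -0.015, "ty": -0.01, "tz": 0, "ax": 0, "ay": 0, "az": 0}, {"tx": -0.015, "ty": -0.01, "tz": 0, "ax": 0, "ay": 0, "az": 0}, {"tx": -0.015, "ty": -0.01, "tz": 0, "ax": 0, "ay": 0, "az": 0}, {"tx": -0.015, "ty": -0.01, "tz": 0, "ax": 0, "ay": 0, "az": 0}, {"tx": -0.015, "ty": -0.01, "tz": 0, "ax": 0, "ay": 0, "az": 0}, {"tx": -0.016, "ty": -0.008, "tz": 0, "ax": 0, "ay": 0, "az": 0}]'

```text
time_s: 9.5
ee_pos: [0.4543, 0.0245, 0.258]
eef_rot: [[0.41, 0.912, -0.004], [0.912, -0.41, -0.0], [-0.002, -0.003, -1.0]]
force: [0.2, 0.6, -0.1]
finger_gap: 0.706
gripper_force: 0.0
```

Request:
carry_out --rows '[{"tx": 0, "ty": 0, "tz": 0, "ax": 0, "ay": 0, "az": 0.12}, {"tx": 0, "ty": 0, "tz": 0, "ax": 0, "ay": 0, "az": 0.12}, {"tx": 0, "ty": 0, "tz": 0, "ax": 0, "ay": 0, "az": 0.12}, {"tx": 0, "ty": 0, "tz": 0, "ax": 0, "ay": 0, "az": 0.12}, {"tx": 0, "ty": 0, "tz": 0, "ax": 0, "ay": 0, "az": 0.12}, {"tx": 0, "ty": 0, "tz": 0, "ax": 0, "ay": 0, "az": 0.12}, {"tx": 0, "ty": 0, "tz": 0, "ax": 0, "ay": 0, "az": 0.12}, {"tx": 0, "ty": 0, "tz": 0, "ax": 0, "ay": 0, "az": 0.12}]'

```text
time_s: 10.17
ee_pos: [0.4552, 0.0246, 0.2581]
eef_rot: [[0.984, 0.181, -0.003], [0.181, -0.984, -0.0], [-0.003, -0.0, -1.0]]
force: [0.1, 0.0, 0.1]
finger_gap: 0.707
gripper_force: 0.0
```

Request:
carry_out --rows '[{"tx": 0, "ty": 0, "tz": 0, "ax": 0, "ay": 0, "az": 0.12}, {"tx": 0, "ty": 0, "tz": 0, "ax": 0, "ay": 0, "az": 0.12}, {"tx": 0, "ty": 0, "tz": 0, "ax": 0, "ay": 0, "az": 0.12}, {"tx": 0, "ty": 0, "tz": 0, "ax": 0, "ay": 0, "az": 0.12}, {"tx": 0, "ty": 0, "tz": 0, "ax": 0, "ay": 0, "az": 0.12}, {"tx": 0, "ty": 0, "tz": 0, "ax": 0, "ay": 0, "az": 0.01}, {"tx": 0, "ty": 0, "tz": 0, "ax": 0, "ay": 0, "az": 0}, {"tx": 0, "ty": 0, "tz": 0, "ax": 0, "ay": 0, "az": 0}]'

```text
time_s: 10.83
ee_pos: [0.456, 0.0252, 0.259]
eef_rot: [[0.913, -0.407, -0.002], [-0.407, -0.913, -0.0], [-0.001, 0.001, -1.0]]
force: [-0.3, -0.0, 0.4]
finger_gap: 0.702
gripper_force: 0.0
```

Run:
```python
from h import *
im,P=rep(); s=manip.state(); print(s['eef_rot'].round(3),s['q'].round(2))
```

```text
tool F,L,z -0.0771 -0.0452 0.2592 force [-0.4  0.7  0. ]
disc pts F -0.0468 0.0409 L -0.0873 -0.001
[[ 0.913 -0.407 -0.001]
 [-0.407 -0.913 -0.   ]
 [-0.001  0.001 -1.   ]] [ 0.7  -0.01 -0.83  1.93 -0.01  1.22 -2.11]
```

Request:
carry_out --rows '[{"tx": 0, "ty": -0.001, "tz": 0.02, "ax": 0, "ay": 0, "az": 0}, {"tx": 0, "ty": 0, "tz": 0.022, "ax": 0, "ay": 0, "az": 0}, {"tx": 0, "ty": 0, "tz": 0.022, "ax": 0, "ay": 0, "az": 0}, {"tx": 0, "ty": 0, "tz": 0.022, "ax": 0, "ay": 0, "az": 0}, {"tx": 0, "ty": 0, "tz": 0.022, "ax": 0, "ay": 0, "az": 0}, {"tx": 0, "ty": 0, "tz": 0.02, "ax": 0, "ay": 0, "az": 0}, {"tx": 0, "ty": 0, "tz": 0.012, "ax": 0, "ay": 0, "az": 0}, {"tx": 0, "ty": 0, "tz": 0, "ax": 0, "ay": 0, "az": 0}]'

```text
time_s: 11.55
ee_pos: [0.4543, 0.0263, 0.1171]
eef_rot: [[0.913, -0.408, -0.006], [-0.408, -0.913, 0.001], [-0.006, 0.002, -1.0]]
force: [0.2, -0.3, 0.4]
finger_gap: 0.707
gripper_force: 0.0
```

Request:
carry_out --rows '[{"tx": 0.008, "ty": 0, "tz": 0, "ax": 0, "ay": 0, "az": 0}, {"tx": 0.008, "ty": 0, "tz": 0, "ax": 0, "ay": 0, "az": 0}, {"tx": 0.007, "ty": 0, "tz": 0, "ax": 0, "ay": 0, "az": 0}, {"tx": 0.006, "ty": 0, "tz": 0, "ax": 0, "ay": 0, "az": 0}, {"tx": 0.006, "ty": 0, "tz": 0, "ax": 0, "ay": 0, "az": 0}, {"tx": 0.006, "ty": 0, "tz": 0, "ax": 0, "ay": 0, "az": 0}, {"tx": 0.006, "ty": 0, "tz": 0, "ax": 0, "ay": 0, "az": 0}, {"tx": 0.005, "ty": 0, "tz": 0, "ax": 0, "ay": 0, "az": 0}]'

```text
time_s: 12.22
ee_pos: [0.5048, 0.0048, 0.1198]
eef_rot: [[0.913, -0.409, -0.001], [-0.409, -0.913, -0.0], [-0.0, 0.0, -1.0]]
force: [-2.0, -0.8, 1.6]
finger_gap: 0.709
gripper_force: 1.3
```

Run:
```python
from h import *
im,P=rep()
```

```text
tool F,L,z -0.0231 -0.0439 0.1199 force [-0.3 -0.6  0.1]
disc pts F -0.0395 0.038 L -0.0986 0.0133
```

Request:
carry_out --rows '[{"tx": 0.005, "ty": 0, "tz": 0, "ax": 0, "ay": 0, "az": 0}, {"tx": 0.005, "ty": 0, "tz": 0, "ax": 0, "ay": 0, "az": 0}, {"tx": 0.004, "ty": 0, "tz": 0, "ax": 0, "ay": 0, "az": 0}, {"tx": 0.004, "ty": 0, "tz": 0, "ax": 0, "ay": 0, "az": 0}, {"tx": 0.003, "ty": 0, "tz": 0, "ax": 0, "ay": 0, "az": 0}, {"tx": 0.003, "ty": 0, "tz": 0, "ax": 0, "ay": 0, "az": 0}, {"tx": 0.001, "ty": 0, "tz": 0, "ax": 0, "ay": 0, "az": 0}, {"tx": 0, "ty": 0, "tz": 0, "ax": 0, "ay": 0, "az": 0}]'

```text
time_s: 12.93
ee_pos: [0.526, -0.0039, 0.1194]
eef_rot: [[0.913, -0.408, -0.003], [-0.408, -0.913, 0.001], [-0.003, 0.001, -1.0]]
force: [-3.5, 1.9, 0.6]
finger_gap: 0.705
gripper_force: 2.2
```

Request:
carry_out --rows '[{"tx": 0.001, "ty": 0, "tz": 0, "ax": 0, "ay": 0, "az": 0}, {"tx": 0.001, "ty": 0, "tz": 0, "ax": 0, "ay": 0, "az": 0}, {"tx": 0.001, "ty": 0, "tz": 0, "ax": 0, "ay": 0, "az": 0}, {"tx": 0, "ty": 0, "tz": 0, "ax": 0, "ay": 0, "az": 0}, {"tx": 0, "ty": 0, "tz": 0, "ax": 0, "ay": 0, "az": 0}, {"tx": 0, "ty": 0, "tz": 0, "ax": 0, "ay": 0, "az": 0}, {"tx": 0, "ty": 0, "tz": 0, "ax": 0, "ay": 0, "az": 0}, {"tx": 0, "ty": 0, "tz": 0, "ax": 0, "ay": 0, "az": 0}]'

```text
time_s: 13.6
ee_pos: [0.5264, -0.0041, 0.1192]
eef_rot: [[0.913, -0.407, -0.007], [-0.407, -0.913, 0.001], [-0.007, 0.002, -1.0]]
force: [-8.9, 2.9, 3.1]
finger_gap: 0.709
gripper_force: 4.4
```

Run:
```python
from h import *
im,P=rep()
```

```text
tool F,L,z -0.001 -0.0433 0.1192 force [-8.1  3.4  4.6]
disc pts F -0.015 0.0615 L -0.0985 0.0196
```

Run:
```python
from h import *
im,P=rep(); cv2.imwrite('pics/s6.png',cv2.resize(im[120:270,140:320,::-1],None,fx=4,fy=4,interpolation=cv2.INTER_CUBIC))
```

```text
tool F,L,z -0.001 -0.0433 0.1192 force [-8.   3.3  3.9]
disc pts F -0.0155 0.0624 L -0.0985 0.018
```

View pics/s6.png

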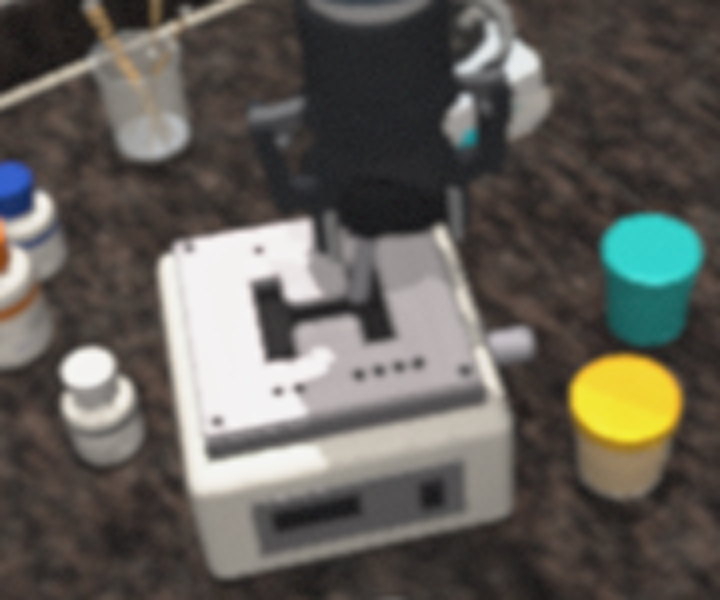

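The lever leans forward in the front-right slot and the force has risen at the stop. I'll back off, raise the hand and check.

Request:
carry_out --rows '[{"tx": -0.01, "ty": 0, "tz": 0, "ax": 0, "ay": 0, "az": 0}, {"tx": -0.02, "ty": 0, "tz": 0, "ax": 0, "ay": 0, "az": 0}, {"tx": -0.02, "ty": 0, "tz": 0, "ax": 0, "ay": 0, "az": 0}, {"tx": -0.02, "ty": 0, "tz": -0.02, "ax": 0, "ay": 0, "az": 0}, {"tx": -0.015, "ty": 0, "tz": -0.035, "ax": 0, "ay": 0, "az": 0}, {"tx": -0.01, "ty": 0, "tz": -0.035, "ax": 0, "ay": 0, "az": 0}, {"tx": 0, "ty": 0, "tz": -0.035, "ax": 0, "ay": 0, "az": 0}, {"tx": 0, "ty": 0, "tz": -0.03, "ax": 0, "ay": 0, "az": 0}]'

```text
time_s: 14.37
ee_pos: [0.4445, 0.033, 0.2778]
eef_rot: [[0.913, -0.408, 0.006], [-0.408, -0.913, -0.003], [0.007, 0.0, -1.0]]
force: [1.1, 0.4, 0.1]
finger_gap: 0.707
gripper_force: 0.0
```

Run:
```python
from h import *
im,P=rep(); F,L,Z=dr(P)
m=(Z>.145)&(Z<.212)&(im.max(-1)<90)&(abs(F-.04)<.08)&(abs(L+.045)<.08); k,l,st,_=cv2.connectedComponentsWithStats(m.astype(np.uint8)); m=l==1+np.argmax(st[1:,4])
print(m.sum(),F[m].min(),F[m].max(),L[m].min(),L[m].max()); 
J=im.copy(); J[~m]=255; P2=P.copy(); r=lean('side',J,P2); print(r.x,r.fun)
cv2.imwrite('pics/s7.png',cv2.resize(im[100:270,140:320,::-1],None,fx=3.3,fy=3.3,interpolation=cv2.INTER_CUBIC))
```

```text
tool F,L,z -0.0867 -0.0409 0.284 force [2.8 0.7 3. ]
disc pts F -0.0054 0.0822 L -0.0853 0.0034
795 -0.005443791938239943 0.08217022023545432 -0.08529894525199941 0.0033672417743489955
[0.26467658 0.2710185 ] 94.640625
```

View pics/s7.png

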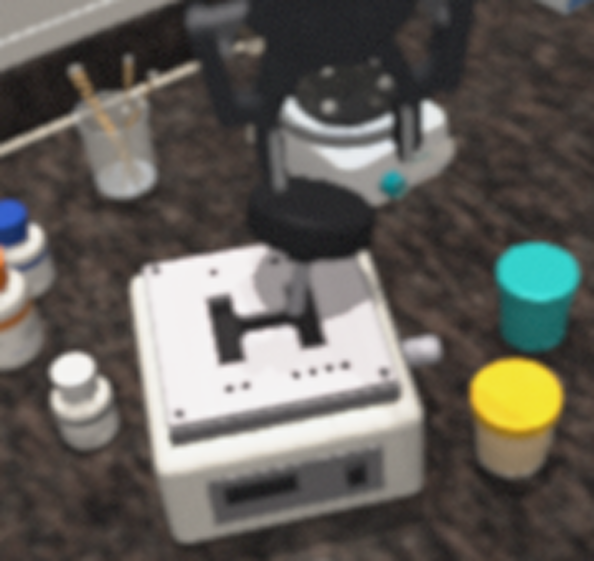

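The measured lean is fore 0.265 and side 0.271. That is close to home, but I'll push again a little more firmly to make sure it is at the stop.

Request:
carry_out --rows '[{"tx": 0, "ty": 0.002, "tz": 0.022, "ax": 0, "ay": 0, "az": 0}, {"tx": 0, "ty": 0, "tz": 0.025, "ax": 0, "ay": 0, "az": 0}, {"tx": 0, "ty": 0, "tz": 0.025, "ax": 0, "ay": 0, "az": 0}, {"tx": 0, "ty": 0, "tz": 0.025, "ax": 0, "ay": 0, "az": 0}, {"tx": 0, "ty": 0, "tz": 0.025, "ax": 0, "ay": 0, "az": 0}, {"tx": 0, "ty": 0, "tz": 0.025, "ax": 0, "ay": 0, "az": 0}, {"tx": 0.005, "ty": 0, "tz": 0.012, "ax": 0, "ay": 0, "az": 0}, {"tx": 0.005, "ty": 0, "tz": 0.005, "ax": 0, "ay": 0, "az": 0}]'

```text
time_s: 15.08
ee_pos: [0.4507, 0.0265, 0.1087]
eef_rot: [[0.913, -0.408, -0.002], [-0.408, -0.913, 0.0], [-0.001, 0.0, -1.0]]
force: [0.4, -1.0, -0.3]
finger_gap: 0.707
gripper_force: 0.0
```

Request:
carry_out --rows '[{"tx": 0.015, "ty": 0, "tz": 0, "ax": 0, "ay": 0, "az": 0}, {"tx": 0.015, "ty": 0, "tz": 0, "ax": 0, "ay": 0, "az": 0}, {"tx": 0.015, "ty": 0, "tz": 0, "ax": 0, "ay": 0, "az": 0}, {"tx": 0.015, "ty": 0, "tz": 0, "ax": 0, "ay": 0, "az": 0}, {"tx": 0.01, "ty": 0, "tz": 0, "ax": 0, "ay": 0, "az": 0}, {"tx": 0.005, "ty": 0, "tz": 0, "ax": 0, "ay": 0, "az": 0}, {"tx": 0, "ty": 0, "tz": 0, "ax": 0, "ay": 0, "az": 0}, {"tx": 0, "ty": 0, "tz": 0, "ax": 0, "ay": 0, "az": 0}]'

```text
time_s: 15.75
ee_pos: [0.5201, -0.0036, 0.111]
eef_rot: [[0.913, -0.409, 0.0], [-0.409, -0.913, 0.0], [0.0, -0.0, -1.0]]
force: [0.1, -0.1, -0.3]
finger_gap: 0.707
gripper_force: 0.0
```

Run:
```python
from h import *
im,P=rep()
```

```text
tool F,L,z -0.0074 -0.0454 0.1109 force [-0.9  0.6 -0.4]
disc pts F -0.0227 0.0599 L -0.0997 0.0168
```

Request:
carry_out --rows '[{"tx": 0.003, "ty": 0, "tz": 0, "ax": 0, "ay": 0, "az": 0}, {"tx": 0.003, "ty": 0, "tz": 0, "ax": 0, "ay": 0, "az": 0}, {"tx": 0.002, "ty": 0, "tz": 0, "ax": 0, "ay": 0, "az": 0}, {"tx": 0.002, "ty": 0, "tz": 0, "ax": 0, "ay": 0, "az": 0}, {"tx": 0.001, "ty": 0, "tz": 0, "ax": 0, "ay": 0, "az": 0}, {"tx": 0.001, "ty": 0, "tz": 0, "ax": 0, "ay": 0, "az": 0}, {"tx": 0, "ty": 0, "tz": 0, "ax": 0, "ay": 0, "az": 0}, {"tx": 0, "ty": 0, "tz": 0, "ax": 0, "ay": 0, "az": 0}]'

```text
time_s: 16.47
ee_pos: [0.5256, -0.0049, 0.1095]
eef_rot: [[0.914, -0.405, -0.01], [-0.405, -0.914, 0.003], [-0.011, 0.002, -1.0]]
force: [-8.8, 4.4, 4.0]
finger_gap: 0.706
gripper_force: 4.8
```

Run:
```python
from h import *
im,P=rep()
```

```text
tool F,L,z -0.0014 -0.0443 0.1094 force [-9.   4.4  3.7]
disc pts F -0.0157 0.0613 L -0.0984 0.02
```

It stops at exactly the same place under about 10 N, so it is on the hard stop. Retracting.

Request:
carry_out --rows '[{"tx": -0.01, "ty": 0, "tz": 0, "ax": 0, "ay": 0, "az": 0}, {"tx": -0.02, "ty": 0, "tz": 0, "ax": 0, "ay": 0, "az": 0}, {"tx": -0.02, "ty": 0, "tz": 0, "ax": 0, "ay": 0, "az": 0}, {"tx": -0.025, "ty": 0, "tz": -0.02, "ax": 0, "ay": 0, "az": 0}, {"tx": -0.015, "ty": 0, "tz": -0.035, "ax": 0, "ay": 0, "az": 0}, {"tx": -0.01, "ty": 0, "tz": -0.035, "ax": 0, "ay": 0, "az": 0}, {"tx": 0, "ty": 0, "tz": -0.035, "ax": 0, "ay": 0, "az": 0}, {"tx": 0, "ty": 0, "tz": -0.035, "ax": 0, "ay": 0, "az": 0}]'

```text
time_s: 17.18
ee_pos: [0.439, 0.0324, 0.2724]
eef_rot: [[0.913, -0.408, 0.001], [-0.408, -0.913, -0.003], [0.002, 0.002, -1.0]]
force: [0.8, 0.2, 0.1]
finger_gap: 0.703
gripper_force: 0.0
```

Request:
carry_out --rows '[{"tx": 0, "ty": 0, "tz": -0.02, "ax": 0, "ay": 0, "az": 0}, {"tx": 0, "ty": 0, "tz": 0, "ax": 0, "ay": 0, "az": 0}, {"tx": 0, "ty": 0, "tz": 0, "ax": 0, "ay": 0, "az": 0}, {"tx": 0, "ty": 0, "tz": 0, "ax": 0, "ay": 0, "az": 0}, {"tx": 0, "ty": 0, "tz": 0, "ax": 0, "ay": 0, "az": 0}, {"tx": 0, "ty": 0, "tz": 0, "ax": 0, "ay": 0, "az": 0}, {"tx": 0, "ty": 0, "tz": 0, "ax": 0, "ay": 0, "az": 0}, {"tx": 0, "ty": 0, "tz": 0, "ax": 0, "ay": 0, "az": 0}]'

```text
time_s: 17.85
ee_pos: [0.4393, 0.0321, 0.2899]
eef_rot: [[0.913, -0.409, -0.002], [-0.409, -0.913, 0.001], [-0.002, 0.0, -1.0]]
force: [-0.8, 0.9, 0.1]
finger_gap: 0.707
gripper_force: 0.0
```

Run:
```python
from h import *
im,P=rep(); F,L,Z=dr(P)
m=(Z>.145)&(Z<.212)&(im.max(-1)<90)&(abs(F-.04)<.08)&(abs(L+.045)<.08); k,l,st,_=cv2.connectedComponentsWithStats(m.astype(np.uint8)); m=l==1+np.argmax(st[1:,4])
J=im.copy(); J[~m]=255; r=lean('side',J,P); print(r.x,r.fun)
if r.x[0]>.24 and r.x[1]>.23: print(manip.close_job())
```

```text
tool F,L,z -0.0951 -0.0458 0.2901 force [0.3 0.9 0.1]
disc pts F -0.0048 0.0844 L -0.0865 0.003
[0.26469549 0.2727867 ] 74.625
the job is handed in; nothing more can be done
None
```

The job is handed in with the lever in third: two pushes met the same hard stop at about 10 N (camera lean about 0.26 forward, 0.27 right), the hand is clear and nothing else was touched, but I viewed 11 pictures, one over the limit of 10.

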